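# Slide the top blood-grouping tile off the stack and home on the viewing box

## Task

Slide the top tile off the stack and across onto the platform of the viewing box beside it, sliding it all the way rather than lifting it, then on past the spring clip until it sits fully home, flat between the guides and flush against the adjustable end stop with the stop's little contact button pressed right in. Feel for the stop and push gently: a push of more than 25 N against the stop would chip the tile; leave the other four tiles in their stack and the things around as they are, and let go of everything at the end.

Things in the scene. Friction and masses are not known exactly. Their poses are not given: they have to be found in the camera images.
- tile_top_c (a point): the TOP tile of a stack of five: white glazed ceramic blood-grouping tile, 80 (its x) x 120 (its y) x 10 mm thick, about 0.2 kg, 12 shallow round wells marked on top; this point is its centre, half-way up (5 mm below its top face; 45 mm above the bench at the start). Its y axis points towards the viewing box. It slides under about 0.5 to 2 N; pushed onto the stop with more than 25 N it chips
- tile_top: the same top tile, for its orientation; origin at the centre of its underside. The stack stands on the bench 10 to 30 mm from the box's near edge, up to 8 mm and 0.07 rad out of line with the box, its tiles up to 1.5 mm askew. A slow push with two spread fingertips square on the rear short edge turns the tile into line
- viewer: the viewing box, fixed to the bench: white, 150 (x) x 170 (y) x 38 mm high, its flat opal top being the platform, 2 mm lower than the top tile's underside. Origin on the bench under the middle; its y axis is the direction in which the tile slides on. Platform from y = -75 mm (edge next to the stack) to +95 mm. Nothing stands on the platform at y below -32 mm; the seated tile's rear edge is at y = -60 to -40 mm and its centre at x = +0.5 mm
- mouth (a point): middle of the mouth between the two low aluminium guides, on the platform at the viewer's x = 0, y = -32 mm. The guides stand 5 mm above the platform, straight from y = -5 to +80 mm, flared outwards by about 12 mm from y = -5 to -32 mm; the fixed guide's inner face is at the viewer's x = +40.5 mm, the other's at x = -44.5 mm
- button (a joint): black sprung contact button, 4 mm across, in the middle of the face of the end stop: 0 m when free, 5 mm out of the face; 0.005 m pressed flush with it (about 1.2 N). The end stop is a rigid aluminium bar across the far end of the platform, between the guides, 5 mm high, clamped by two black thumbscrews with its face anywhere from the viewer's y = +60 to +80 mm: where is not reported, it has to be felt (or seen)
- clip (a joint): sprung steel leaf by the -x guide: 0 m when free; the passing tile pushes it 3 mm aside and it then presses the tile sideways onto the fixed guide. Its nose is met when the tile's centre is at the viewer's y = -50 to -45 mm; from y = -25 mm on until home the tile drags with a roughly steady 3 to 9 N, then at the end stop the force rises steeply
- tile_1_c (a point): white ceramic tile 80 x 120 x 10 mm, number 1 from the bottom; one of the four tiles left in the stack, same size and look, lying flat; this point is its centre
- tile_2_c (a point): white ceramic tile 80 x 120 x 10 mm, number 2 from the bottom; one of the four tiles left in the stack, same size and look, lying flat; this point is its centre
- tile_3_c (a point): white ceramic tile 80 x 120 x 10 mm, number 3 from the bottom; one of the four tiles left in the stack, same size and look, lying flat; this point is its centre
- tile_4_c (a point): white ceramic tile 80 x 120 x 10 mm, number 4 from the bottom; one of the four tiles left in the stack, same size and look, lying flat; this point is its centre
- dropper_a: amber dropper bottle, 26 mm across, 62 mm tall, black cap; bystander; origin under its middle
- dropper_b: amber dropper bottle, 26 mm across, 62 mm tall, white cap; bystander; origin under its middle
- tube_rack: white rack of capped blood tubes, 100 x 45 mm, 82 mm tall, beyond the end stop; bystander; origin under its middle
- timer: white bench timer, 55 x 62 x 16 mm, on the robot's side of the stack; bystander; origin under its middle
There are look-alikes about, which are no part of the job. What is shaped like the tile_top but turquoise is not meant. Of the things that look like the viewer, the larger one is meant.

How it is judged (in metres and radians):
On the way, in this order (a step that is already met when the one before it is completed fails the run):
1. the top tile has been slid across, its front half over the platform (y of tile_top_c in the frame of viewer above -0.09 m and x of tile_top_c in the frame of viewer between -0.02 and 0.02 m and angle between tile_top_c's own z axis and vertical below 0.1 rad), for 0.05 s.
2. the tile is home: flat between the guides and against the end stop (value of joint button above 0.0035 m and y of tile_top_c in the frame of viewer above -0.004 m and x of tile_top_c in the frame of viewer between -0.003 and 0.004 m and angle between the y axis of tile_top and the y axis of viewer, either way round below 0.03 rad and z of tile_top_c in the frame of viewer below 0.045 m and angle between tile_top_c's own z axis and vertical below 0.03 rad), for 0.2 s.
At the end, for the whole second after the job is handed in: the top tile is at rest on the platform, flat and in line with the box (0.03 rad), within 3 mm sideways of its place at the fixed guide, pressing the button in by over 3.5 of its 5 mm, and released; the other tiles have moved less than 6 mm, the bystanders less than 15 mm (all of step 2 and linear speed of tile_top below 0.01 m/s and distance of each of tile_1_c, tile_2_c, tile_3_c, tile_4_c from where it was at the start of the episode below 0.006 m and distance of each of dropper_a, dropper_b, tube_rack, timer from where it was at the start of the episode below 0.015 m); the robot touches nothing.
It fails at once if the tile is rammed or pressed against the viewing box with more than 35 N, its weight and the clip included (contact force between tile_top and viewer above 35 N).
It fails at once if the tile is lifted instead of slid (its centre rises more than 8 mm) (height (world z) of tile_top_c above 0.053 m).
It fails at once if the tile is tipped by more than 0.15 rad (angle between tile_top_c's own z axis and vertical above 0.15 rad).
It fails at once if a lower tile is dragged more than 6 mm out of the stack (distance of any of tile_1_c, tile_2_c, tile_3_c, tile_4_c from where it was at the start of the episode above 0.006 m).
It fails at once if a bystander is pushed more than 15 mm (distance of any of dropper_a, dropper_b, tube_rack, timer from where it was at the start of the episode above 0.015 m).
It also fails if it takes over 54 s, if anything falls off the work surface, if the arm or the gripper's body presses on something with over 40 N, if the wrist force passes 120 N, or if a joint passes its speed limit or range.

## Robot

A 7-joint arm with a two-finger parallel gripper is mounted at the origin on the work surface. World frame = base frame: x ahead of the robot, y to its left, z up, the work surface at z = 0. Lengths are in mm, angles in rad, forces in N, time in s.
With the tool pointing down it reaches from about 400 to 875 mm from the base axis. Payload 19.3 kg.
Tool frame: the origin (TCP) lies between the finger pads; the fingertips stand 17 mm ahead of it and the grasp point (between the pads) lies 2 mm behind it; x points along the fingers, z is the direction in which the jaws open and shut, and the axes are right-handed (so a half turn about x gives the same grasp; the last joint's range is limited). The gripper opens to 85 mm and grips with 20 to 120 N. Pads are 22 mm wide; open, the fingers measure 114 mm over their backs; the gripper's body (76 mm by 85 mm) begins 54 mm behind the grasp point. The pads swing forward as they close: fully open they stand 13 mm farther back than shut.
Start: joints at [1.261, 0.521, -0.036, 1.599, 0.021, 1.021, -0.113], TCP at [148.415, -607.115, 248.291] pointing down, gripper open.
Joint ranges: [-2.91, 2.91], [-0.3, 2.13], [-1.5, 1.42], [0.17, 2.43], [-1.26, 4.41], [0.16, 1.93], [-2.52, 2.52]. Speed limits (rad/s): [1.89, 1.89, 2.39, 2.39, 3.01, 3.01, 3.01].

## Interface

Orientations are given as a unit quaternion [w, x, y, z].
In Python, from bench import arm gives the robot as it stands.
- The arm moves only by the shell command python3 -m pendant 'ROWS' [FORCE]. ROWS is JSON, a list that holds one entry, the list of rows, each a list of 5 numbers: the finger opening in mm, from 0 to 85.4, then the shift along the tool's x, y, z each as a share of 40 cm, from -1 to 1, then the turn about the tool's x as a share of 2 rad, from -1 to 1. In form: [[[grip, dx, dy, dz, yaw], ...]]. A call has 1 to 10 rows; each row shifts and turns the commanded pose from where the row before left it, along the tool's axes as they then stand; what a row does not reach is not made up. A row lasts 1/10 s, in which the tool goes at most 50 mm and 8.59 degrees, less where a joint would pass 70% of its speed; a pose out of reach is approached as far as the arm can. A call with a number of a shift or a turn outside -1 to 1 is refused whole. A call with a gripper value outside its range is refused whole. The fingers move at their own pace and stop on an object; FORCE is the grip in N (left out, the last holds). Time passes only in rows, so rows that do not move let the fingers close. It gives the time, the measured TCP pose, the force and the opening at its end, in the units of the state.
- arm.get_state(): the state, without advancing time (a new reading comes with each control period).
- arm.read_camera(name): name is "scene" or "top"; returns a dict with "color" (480x640x3 uint8, red, green, blue), "depth" (480x640 float32, mm along the optical axis (not along the pixel's ray), 0 where there is no reading), "fx", "fy", "cx", "cy" (pixels), "dist_coeffs" ([k1, k2, p1, p2, k3] as OpenCV has them; the pictures are not rectified), "R" (3x3) and "t" (3): a world point X has camera coordinates R X + t. Camera axes: x right, y down, z forward; pixel columns grow to the right and rows downward; lengths in mm; the calibration is good to about 2 mm. A picture is of the moment at which its call begins.
- arm.sign_off(): hands the job in, once; it reports no verdict.
The state is a dict: "time_s": time; "q": joint angles; "dq": joint speeds; "joint_torque": joint torques, N m; "tool_pos": TCP position; "eef_rot": TCP orientation; "force": force on the tool from outside, world axes, zero at the start; "ft_torque": the same for the moment, N m; "finger_gap": finger opening in mm.
Only numpy, scipy, OpenCV 4.12 (cv2) and the standard library are available. Lean on these libraries where they do the work, as an engineer would, in place of code of your own. Each camera call takes 0.05 s, during which the arm holds its last target. There are 200 camera calls.

## Working session

There is one attempt and no reset: what is moved stays moved. The work goes in short steps, Python scripts to look and compute and a shell command to move; the robot and the scene stay as the last step left them, time stands still between calls to the robot, and variables do not carry over. Pictures are saved under pics/ and viewed, about 8 in all and at most 12, crops included, and the job is handed in when it is done.

```bash
mkdir -p pics; ls; python3 - <<'E'
from bench import arm
import cv2,numpy as np
s=arm.get_state();print(s)
for n in("scene","top"):
    c=arm.read_camera(n);cv2.imwrite(f"pics/{n}0.png",c["color"][:,:,::-1]);np.savez(f"{n}0.npz",**c)
    print(n,c["fx"],c["cx"],c["cy"],c["dist_coeffs"],c["R"],c["t"])
E
```

```text
pics
{'time_s': 0.0, 'q': array([ 1.26081961,  0.52203361, -0.036341  ,  1.60000108,  0.02122854,
        1.02113199, -0.11279646]), 'dq': array([-0.00152759, -0.00235329,  0.0005447 , -0.00165917,  0.00084748,
        0.00018921, -0.00053526]), 'joint_torque': array([ 6.69657475e-04, -9.27127218e+01,  1.98039114e+00, -3.69936669e+01,
        1.79162342e-02,  8.01991497e-03, -6.68307803e-05]), 'tool_pos': array([ 148.31508539, -606.80902363,  247.71585313]), 'eef_rot': array([ 0.55586418,  0.43683418,  0.55656779, -0.43637508]), 'force': array([-0.54060435, -0.49046385, -0.23226997]), 'ft_torque': array([-0.03805455, -0.01619826, -0.00107649]), 'finger_gap': 85.34673774454419}
scene 439.5386785625277 332.27543367049725 237.15847572673508 [-0.05557252  0.          0.          0.          0.        ] [[ 0.8818027   0.47116763  0.02061679]
 [ 0.31775249 -0.56124213 -0.76422551]
 [-0.34850732  0.68044716 -0.64461951]] [-542.86888478 -113.26886237  930.69405035]
top 548.7890108783535 321.55495778305215 234.4147904554948 [-0.17258179  0.          0.          0.          0.        ] [[-0.00100988 -0.9998657  -0.01635719]
 [-0.98480505  0.003835   -0.17362113]
 [ 0.17366054  0.01593331 -0.98467667]] [ 54.79684744 568.83710633 944.854235  ]
```

View pics/scene0.png

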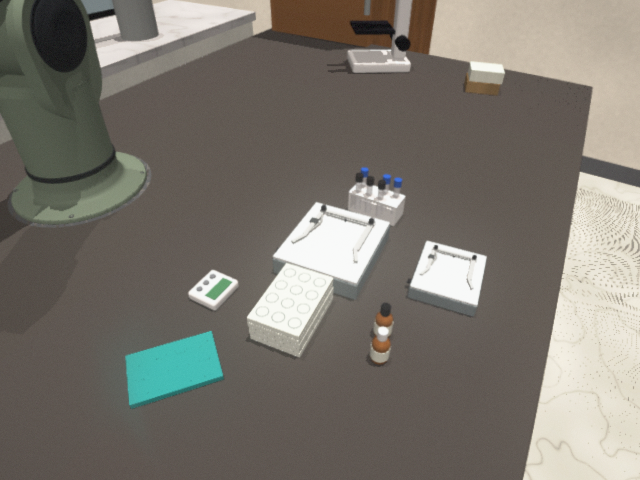

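View pics/top0.png

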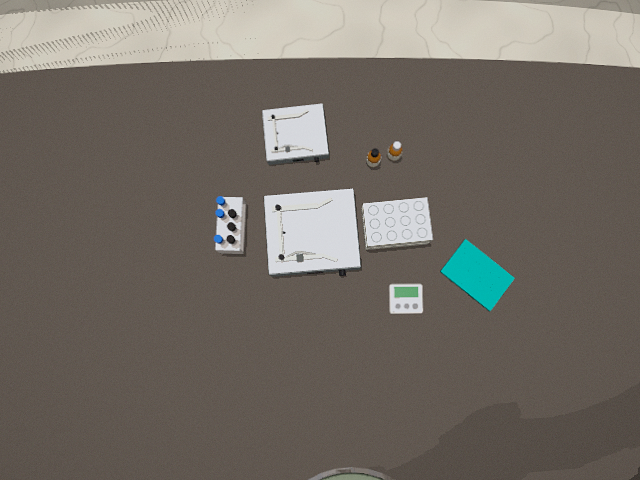

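In the scene picture there are two boxes, at (333,245) and (450,275), which in the top view are at (312,232) and (296,133). The larger one, at (312,232) beside the stack, is the one meant. The white stack is at (397,222). The turquoise tile at (478,275) is a decoy. Next I measure the tile and box, and confirm with an enlarged crop.

```bash
cat > h.py <<'E'
import cv2,numpy as np
def K(c): return np.array([[c["fx"],0,c["cx"]],[0,c["fy"],c["cy"]],[0,0,1.]])
def ray(c,uv,z):
    p=cv2.undistortPoints(np.float64(uv).reshape(-1,1,2),K(c),np.float64(c["dist_coeffs"])).reshape(-1,2)
    R=np.float64(c["R"]);t=np.float64(c["t"]);o=-R.T@t
    d=np.c_[p,np.ones(len(p))]@R
    return o+d*((z-o[2])/d[:,2])[:,None]
def pix(c,X): return cv2.projectPoints(np.float64(X).reshape(-1,1,3),cv2.Rodrigues(np.float64(c["R"]))[0],np.float64(c["t"]),K(c),np.float64(c["dist_coeffs"]))[0].reshape(-1,2)
def zmap(c):
    """world points of every pixel from depth"""
    v,u=np.mgrid[0:480,0:640]
    p=cv2.undistortPoints(np.float64(np.c_[u.ravel(),v.ravel()]).reshape(-1,1,2),K(c),np.float64(c["dist_coeffs"])).reshape(-1,2)
    X=np.c_[p,np.ones(len(p))]*c["depth"].reshape(-1,1)
    return ((X-c["t"])@c["R"]).reshape(480,640,3)
def rect(c,seed,zlo,zhi,zpl,thr=150):
    W=zmap(c);g=c["color"].min(2)
    m=((W[...,2]>zlo)&(W[...,2]<zhi)&(g>thr)).astype(np.uint8)
    m=cv2.morphologyEx(m,cv2.MORPH_CLOSE,np.ones((7,7)))
    n,l=cv2.connectedComponents(m)
    cs,_=cv2.findContours((l==l[seed[1],seed[0]]).astype(np.uint8),cv2.RETR_EXTERNAL,cv2.CHAIN_APPROX_NONE)
    k=max(cs,key=cv2.contourArea).reshape(-1,2)
    P=ray(c,k,zpl)[:,:2].astype(np.float32)
    return cv2.minAreaRect(P),k,W
E
python3 - <<'E'
from h import *
c=dict(np.load("top0.npz"))
im=c["color"][:,:,::-1].copy()
for nm,s,zl,zh,zp in(("tile",(397,222),44,58,50),("box",(330,222),30,43.5,38)):
    r,k,W=rect(c,s,zl,zh,zp)
    print(nm,r,np.round(W[s[1],s[0]],1),k.min(0),k.max(0)); print(np.round(cv2.boxPoints(r),1).tolist())
    cv2.polylines(im,[pix(c,np.c_[cv2.boxPoints(r),np.full(4,zp)]).round().astype(int)],True,(0,0,255),1)
for nm,s in(("timer",(406,310)),("capB",(396,146)),("capA",(375,153)),("rack",(228,225))): print(nm,np.round(W[s[1],s[0]],0))
cv2.imwrite("pics/crop1.png",cv2.resize(im[180:290,250:450],None,fx=4,fy=4,interpolation=cv2.INTER_CUBIC))
E
```

```text
tile ((593.1077270507812, -84.45159912109375), (79.84803009033203, 118.93799591064453), 5.473752975463867) [591.6 -84.2  49.3] [363 197] [432 245]
[[547.7000122070312, -29.100000381469727], [559.0, -147.5], [638.5, -139.8000030517578], [627.2000122070312, -21.399999618530273]]
box ((578.8934326171875, 72.82278442382812), (146.9485626220703, 167.53271484375), 4.497897148132324) [594.2  38.   38.3] [264 189] [359 273]
[[499.1000061035156, 150.60000610351562], [512.2000122070312, -16.399999618530273], [658.7000122070312, -4.900000095367432], [645.5999755859375, 162.10000610351562]]
timer [ 433. -101.   17.]
capB [733. -85.  61.]
capA [718. -45.  65.]
rack [581. 219.  82.]
```

View pics/crop1.png

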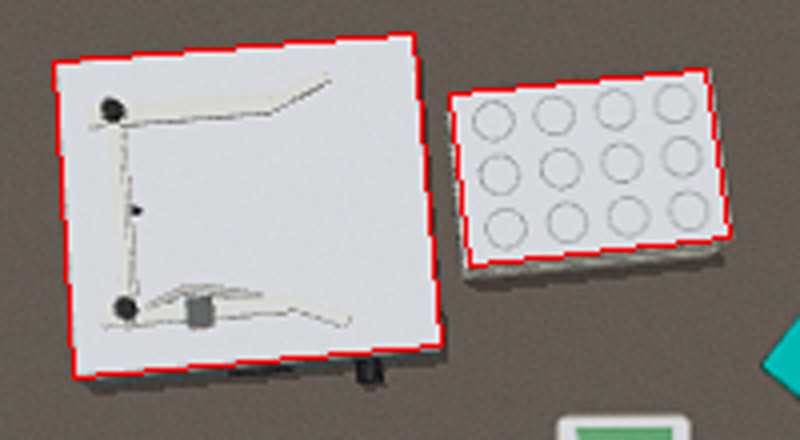

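The crop confirms it: the large box is at left, with its stop at px ~(130,210), clip below and fixed guide above. The white tile stack is at right (~(590,165)), nearly in line, about 15 mm from the box. Next I work out the approach.

```bash
cat >> h.py <<'E'
from scipy.spatial.transform import Rotation as Ro
O=np.array([579.7,62.9]);yaw=0.0785
ex=np.array([np.cos(yaw),np.sin(yaw)]);ey=np.array([-ex[1],ex[0]])
def wv(x,y): return O+x*ex+y*ey
def vw(p): d=np.asarray(p)[:2]-O; return np.array([d@ex,d@ey])
def go(s,T):
    w=s["eef_rot"];R=Ro.from_quat([w[1],w[2],w[3],w[0]]).as_matrix()
    d=R.T@(np.asarray(T)-s["tool_pos"])
    z=R[:,2];a=np.arctan2(z[1],z[0])-yaw; a=(a+np.pi/2)%np.pi-np.pi/2
    # turn about tool x (down) by +th rotates world yaw by -th
    print("R",np.round(R,3).tolist(),"shift/400",np.round(d/400,4),"yaw turn rad",round(a,4),"share",round(a/2,4))
    print("viewer xy",np.round(vw(s["tool_pos"]),1),"z",round(s["tool_pos"][2],1),"F",np.round(s["force"],1),"gap",round(s["finger_gap"],1),"t",round(s["time_s"],2))
E
python3 - <<'E'
from h import *
from bench import arm
T=[*wv(1.5,-240),110];print(T);go(arm.get_state(),T)
c=dict(np.load("top0.npz"));print("stop face approx",[np.round(vw(p),1) for p in ray(c,[[250+133/4,180+160/4],[250+134/4,180+270/4]],43)])
print("turq",np.round(ray(c,[[441,272],[465,240],[514,278]],10)))
E
```

```text
[np.float64(600.0160371812829), np.float64(-176.2432805521592), 110]
R [[-0.0, 0.971, 0.237], [0.001, 0.237, -0.971], [-1.0, -0.0, -0.001]] shift/400 [ 0.3452  1.3526 -0.7773] yaw turn rad -1.4096 share -0.7048
viewer xy [-482.6 -633.9] z 247.8 F [-0.2 -0.9 -0.3] gap 85.3 t 0.1
stop face approx [array([22.5, 59.5]), array([-28.6,  62.5])]
turq [[ 504. -170.   10.]
 [ 564. -218.   10.]
 [ 491. -310.   10.]]
```

```bash
python3 -m pendant '[[[50,0,0.0966,-0.0555,0],[50,0,0.0966,-0.0555,0],[50,0,0.0966,-0.0555,0],[50,0,0.0966,-0.0555,0],[50,0,0.0966,-0.0555,0],[50,0,0.0966,-0.0555,0],[50,0,0.0966,-0.0555,0],[50,0,0.0966,-0.0555,0],[50,0,0.0966,-0.0555,0],[50,0,0.0966,-0.0555,0]]]' 40
python3 -m pendant '[[[50,0,0,0,-0.07],[50,0,0,0,-0.07],[50,0,0,0,-0.07],[50,0,0,0,-0.07],[50,0,0,0,-0.07],[50,0,0,0,-0.07],[50,0,0,0,-0.07],[50,0,0,0,-0.07],[50,0,0,0,-0.07],[50,0,0,0,-0.07]]]'
python3 -c "
from h import *
from bench import arm
go(arm.get_state(),[*wv(1.5,-240),110])"
```

```text
time_s: 1.1
tool_pos: [472.0, -298.3, 248.2]
eef_rot: [0.556, 0.437, 0.556, -0.437]
force: [-0.3, -1.1, 0.3]
finger_gap: 50.1
time_s: 2.1
tool_pos: [470.9, -299.7, 248.0]
eef_rot: [0.706, -0.026, 0.707, 0.027]
force: [0.2, 0.1, 0.7]
finger_gap: 50.3
R [[-0.0, -0.075, 0.997], [0.0, 0.997, 0.075], [-1.0, 0.0, -0.0]] shift/400 [0.3451 0.2835 0.3451] yaw turn rad -0.0038 share -0.0019
viewer xy [-136.9 -352.9] z 248.0 F [0.2 0.1 0.7] gap 50.3 t 2.1
```

```bash
python3 -m pendant '[[[50,0,0.0709,0.0863,-0.0019],[50,0,0.0709,0.0863,0],[50,0,0.0709,0.0863,0],[50,0,0.0709,0.0863,0],[50,0.085,0,0,0],[50,0.085,0,0,0],[50,0.085,0,0,0],[50,0.085,0,0,0],[50,0,0,0,0],[50,0,0,0,0]]]'
python3 - <<'E'
from h import *
from bench import arm
go(arm.get_state(),[*wv(1.5,-240),61])
c=arm.read_camera("scene");cv2.imwrite("pics/s1.png",cv2.resize(c["color"][200:400,180:440,::-1],None,fx=3,fy=3,interpolation=cv2.INTER_CUBIC))
E
```

```text
time_s: 3.1
tool_pos: [600.7, -176.5, 112.8]
eef_rot: [0.706, -0.026, 0.707, 0.026]
force: [0.3, 0.2, 1.5]
finger_gap: 49.9
R [[-0.001, -0.073, 0.997], [0.0, 0.997, 0.073], [-1.0, 0.0, -0.001]] shift/400 [ 0.1294  0.0008 -0.0016] yaw turn rad -0.0057 share -0.0028
viewer xy [   2.2 -240.3] z 112.8 F [0.3 0.2 1.5] gap 49.9 t 3.1
```

View pics/s1.png

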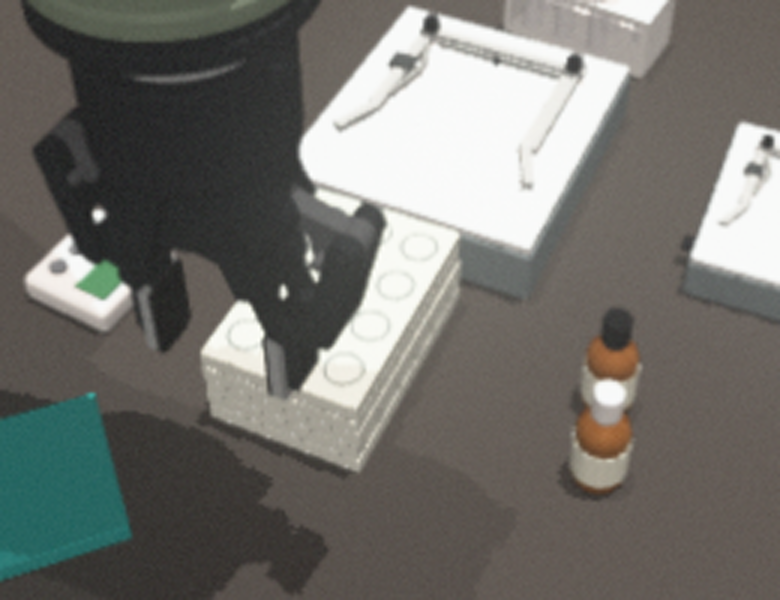

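The right fingertip is at px (278,392), behind the stack. A gentle touch on the bench will give me the tip height.

```bash
python3 -m pendant '[[[50,0.055,0,0,-0.0028],[50,0.055,0,0,0],[50,0.055,0,0,0],[50,0.053,0,0,0],[50,0,0,0,0],[50,0,0,0,0],[50,0,0,0,0]]]' | grep -E 'time|pos|force'
for i in 1; do python3 -m pendant '[[[50,0.005,0,0,0],[50,0.005,0,0,0],[50,0,0,0,0]]]'| grep -E 'pos|force'; done
python3 -m pendant '[[[50,0.005,0,0,0],[50,0,0,0,0]]]'| grep -E 'pos|force'
```

```text
time_s: 3.85
tool_pos: [601.7, -176.9, 27.1]
force: [0.0, -0.3, 0.0]
tool_pos: [600.6, -176.7, 21.2]
force: [-0.4, -0.4, 1.8]
tool_pos: [600.5, -176.6, 18.9]
force: [-0.2, 0.2, -0.5]
```

```bash
python3 -m pendant '[[[50,0.005,0,0,0],[50,0,0,0,0]]]'| grep -E 'pos|force'
python3 -m pendant '[[[50,0.005,0,0,0],[50,0,0,0,0]]]'| grep -E 'pos|force'
```

```text
tool_pos: [600.5, -176.6, 16.8]
force: [0.7, 0.8, -1.0]
tool_pos: [600.5, -176.6, 14.8]
force: [-0.6, 0.3, 0.0]
```

```bash
python3 -m pendant '[[[50,0.005,0,0,0],[50,0,0,0,0]]]'| grep -E 'pos|force'
python3 -m pendant '[[[50,0.005,0,0,0],[50,0,0,0,0]]]'| grep -E 'pos|force'
```

```text
tool_pos: [600.8, -176.7, 14.0]
force: [-5.9, 2.0, 18.6]
tool_pos: [600.9, -176.7, 13.8]
force: [-17.7, 3.8, 53.0]
```

Contact with the bench comes at TCP z ≈ 14.2 mm, and the arm is stiff (about 17 N/mm). I raise so the tips are at z ≈ 43 mm and approach the rear edge.

```bash
python3 -m pendant '[[[50,0.05,0,0,0]]]' >/dev/null & sleep 0; kill %1 2>/dev/null; python3 -c "
from h import *
from bench import arm
go(arm.get_state(),[*wv(1.5,-222),57])"
```

```text
R [[0.0, -0.078, 0.997], [-0.001, 0.997, 0.078], [-1.0, -0.001, 0.0]] shift/400 [-0.108   0.0461 -0.0021] yaw turn rad -0.0004 share -0.0002
viewer xy [   2.3 -240.5] z 13.8 F [-17.7   3.8  53. ] gap 50.0 t 5.15
```

That line contained a stray row that pushed the wrong way. I cancelled it and the clock at 5.15 s shows it never ran. Now the actual raise.

```bash
pgrep -f pendant; python3 -m pendant '[[[50,-0.058,0,0,0],[50,-0.056,0,0,0],[50,0,0.0225,-0.002,0],[50,0,0.0225,0,0],[50,0,0,0,0],[50,0,0,0,0]]]'
python3 -c "
from h import *
from bench import arm
go(arm.get_state(),[*wv(1.5,-222),57])"
```

```text
time_s: 5.75
tool_pos: [598.1, -158.3, 55.9]
eef_rot: [0.706, -0.028, 0.707, 0.028]
force: [-0.5, 0.1, -0.4]
finger_gap: 50.3
R [[-0.001, -0.079, 0.997], [0.0, 0.997, 0.079], [-1.0, 0.0, -0.001]] shift/400 [-0.0027  0.      0.0013] yaw turn rad 0.0007 share 0.0003
viewer xy [   1. -222.] z 55.9 F [-0.5  0.1 -0.4] gap 50.3 t 5.75
```

```bash
python3 -m pendant '[[[50,-0.003,0.004,0,0],[50,0,0.004,0,0],[50,0,0.004,0,0],[50,0,0.004,0,0],[50,0,0.004,0,0],[50,0,0.004,0,0],[50,0,0.004,0,0],[50,0,0.004,0,0],[50,0,0.004,0,0],[50,0,0.004,0,0]]]'
python3 -m pendant '[[[50,0,0.005,0,0],[50,0,0.005,0,0],[50,0,0.005,0,0],[50,0,0.005,0,0],[50,0,0.005,0,0],[50,0,0.005,0,0],[50,0,0.005,0,0],[50,0,0.005,0,0],[50,0,0.005,0,0],[50,0,0.005,0,0]]]'
python3 - <<'E'
from h import *
from bench import arm
go(arm.get_state(),[*wv(1.5,-142),57])
c=arm.read_camera("scene");cv2.imwrite("pics/s2.png",cv2.resize(c["color"][200:400,180:440,::-1],None,fx=3,fy=3,interpolation=cv2.INTER_CUBIC))
E
```

```text
time_s: 6.75
tool_pos: [597.2, -142.7, 57.9]
eef_rot: [0.707, -0.028, 0.707, 0.028]
force: [-0.4, 0.1, -0.7]
finger_gap: 50.3
time_s: 7.75
tool_pos: [595.6, -122.7, 57.9]
eef_rot: [0.707, -0.028, 0.707, 0.028]
force: [-0.1, -1.7, -1.1]
finger_gap: 50.0
R [[0.0, -0.078, 0.997], [0.0, 0.997, 0.078], [-1.0, 0.0, 0.0]] shift/400 [0.0023 0.1107 0.0005] yaw turn rad -0.0002 share -0.0001
viewer xy [   1.3 -186.3] z 57.9 F [-0.1 -1.7 -1.1] gap 50.0 t 7.75
```

View pics/s2.png

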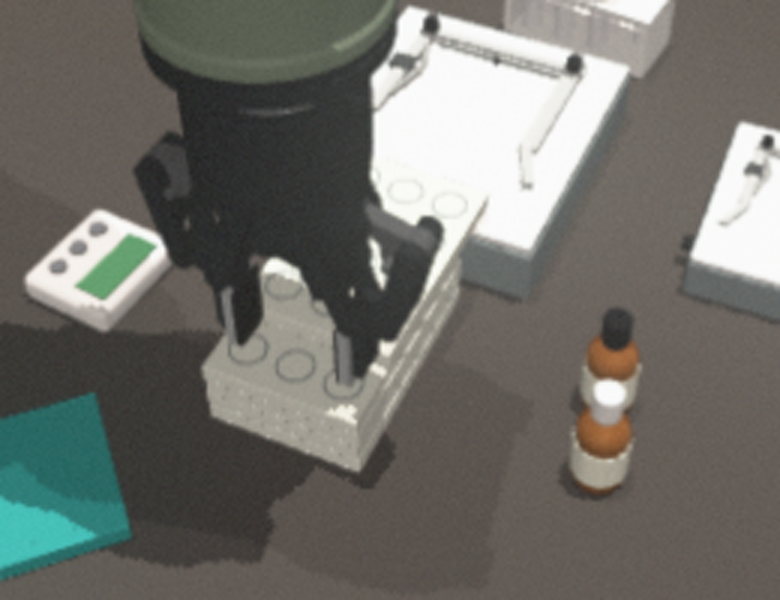

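The top tile is sliding alone: the next tile's wells are exposed at (245,345) and the front edge is over the platform at (480,200). Push force is 1.7 N. Continuing.

```bash
python3 -m pendant '[[[50,0.0025,0.0075,0,0],[50,0,0.0075,0,0],[50,0,0.0075,0,0],[50,0,0.0075,0,0],[50,0,0.0075,0,0],[50,0,0.0075,0,0],[50,0,0.0075,0,0],[50,0,0.0075,0,0],[50,0,0.0075,0,0],[50,0,0.0075,0,0]]]'
python3 -m pendant '[[[50,0,0.006,0,0],[50,0,0.006,0,0],[50,0,0.006,0,0],[50,0,0.006,0,0],[50,0,0.006,0,0],[50,0,0.006,0,0],[50,0,0.006,0,0],[50,0,0.006,0,0],[50,0,0.006,0,0],[50,0,0.006,0,0]]]'
python3 - <<'E'
from h import *
from bench import arm
go(arm.get_state(),[*wv(1.5,-71),57])
c=arm.read_camera("scene");cv2.imwrite("pics/s3.png",cv2.resize(c["color"][180:380,180:440,::-1],None,fx=3,fy=3,interpolation=cv2.INTER_CUBIC))
E
```

```text
time_s: 8.8
tool_pos: [593.3, -92.8, 56.9]
eef_rot: [0.707, -0.028, 0.707, 0.028]
force: [0.1, -1.2, 0.3]
finger_gap: 50.2
time_s: 9.8
tool_pos: [590.7, -71.1, 56.7]
eef_rot: [0.706, -0.028, 0.707, 0.026]
force: [-0.4, -2.9, -0.8]
finger_gap: 49.7
R [[-0.001, -0.077, 0.997], [-0.003, 0.997, 0.077], [-1.0, -0.002, -0.002]] shift/400 [-0.0011  0.1587  0.0023] yaw turn rad -0.0018 share -0.0009
viewer xy [   0.5 -134.5] z 56.7 F [-0.4 -2.9 -0.8] gap 49.7 t 9.8
```

View pics/s3.png

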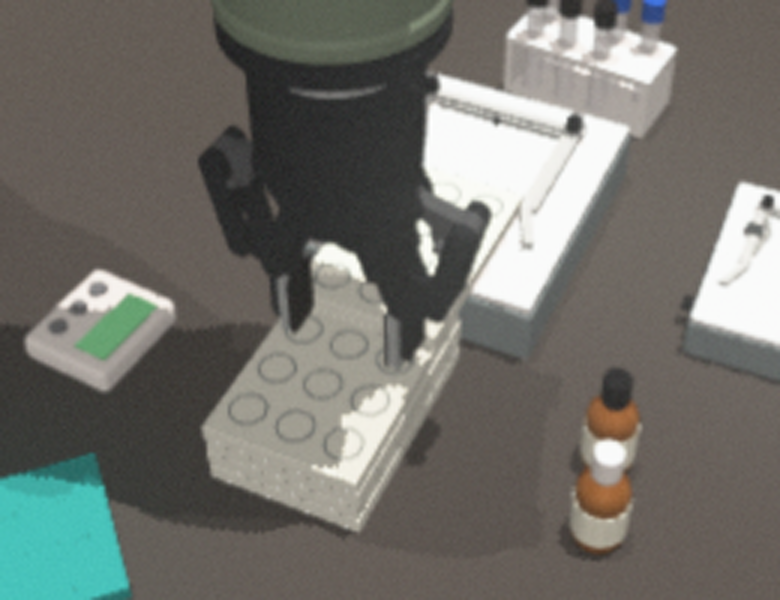

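On track: the tile lies over the platform between the flares. Now through the clip.

```bash
for k in 1; do python3 -m pendant '[[[50,0,0.005,0,0],[50,0,0.005,0,0],[50,0,0.005,0,0],[50,0,0.005,0,0],[50,0,0.005,0,0],[50,0,0.005,0,0],[50,0,0.005,0,0],[50,0,0.005,0,0],[50,0,0.005,0,0],[50,0,0.005,0,0]]]' | grep -E 'time|pos|force'
python3 -m pendant '[[[50,0,0.005,0,0],[50,0,0.005,0,0],[50,0,0.005,0,0],[50,0,0.005,0,0],[50,0,0.005,0,0],[50,0,0.005,0,0],[50,0,0.005,0,0],[50,0,0.005,0,0],[50,0,0.005,0,0],[50,0,0.005,0,0]]]'| grep -E 'time|pos|force'; done
python3 - <<'E'
from h import *
from bench import arm
go(arm.get_state(),[*wv(1.5,-71),57])
E
```

```text
time_s: 10.85
tool_pos: [589.8, -49.0, 56.9]
force: [-0.6, -1.0, -0.8]
time_s: 11.85
tool_pos: [588.2, -29.1, 56.9]
force: [-1.2, -4.6, -0.8]
R [[-0.0, -0.078, 0.997], [-0.0, 0.997, 0.078], [-1.0, -0.0, -0.0]] shift/400 [-0.0003  0.0536  0.0007] yaw turn rad -0.0002 share -0.0001
viewer xy [  1.2 -92.4] z 56.9 F [-1.2 -4.6 -0.8] gap 50.0 t 11.85
```

```bash
python3 -m pendant '[[[50,0,0.003,0,0],[50,0,0.003,0,0],[50,0,0.003,0,0],[50,0,0.003,0,0],[50,0,0.003,0,0],[50,0,0.003,0,0],[50,0,0.003,0,0],[50,0,0.003,0,0],[50,0,0.003,0,0],[50,0,0.003,0,0]]]' | grep -E 'time|pos|force'
python3 - <<'E'
from h import *
from bench import arm
go(arm.get_state(),[*wv(1.5,-71),57])
for n in("top","scene"):
    c=arm.read_camera(n);np.savez(n+"4.npz",**c)
    if n=="top": a=cv2.resize(c["color"][180:290,250:450,::-1],None,fx=3,fy=3,interpolation=cv2.INTER_CUBIC)
    else: b=cv2.resize(c["color"][180:280,240:440,::-1],(600,300),interpolation=cv2.INTER_CUBIC)
cv2.imwrite("pics/s4.png",np.vstack([a,b])[:600])
E
```

```text
time_s: 12.85
tool_pos: [587.3, -17.1, 56.9]
force: [-2.6, -4.1, -0.1]
R [[-0.0, -0.078, 0.997], [-0.0, 0.997, 0.078], [-1.0, 0.0, -0.0]] shift/400 [-0.0003  0.0234  0.0006] yaw turn rad -0.0002 share -0.0001
viewer xy [  1.3 -80.4] z 56.9 F [-2.6 -4.1 -0.1] gap 50.1 t 12.85
```

View pics/s4.png

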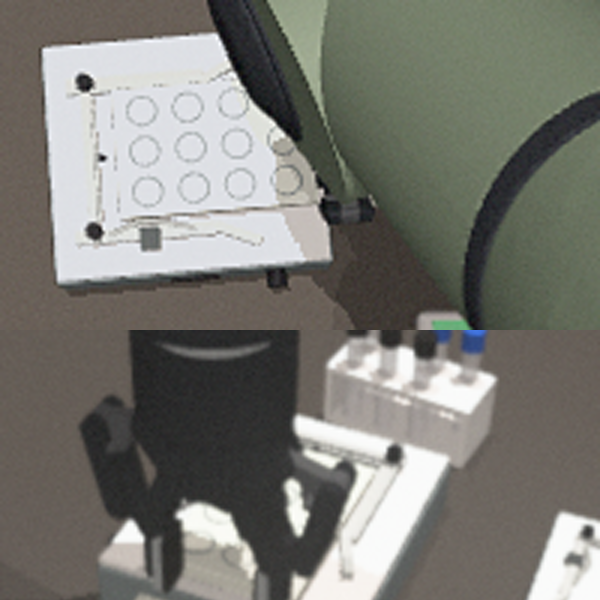

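The top crop shows the tile front at px ~115 and the stop face at ~99, so about 8–9 mm remain. The tile is straight between the guides. Now I feel for the stop.

```bash
python3 -m pendant '[[[50,0,0.0015,0,0],[50,0,0.0015,0,0],[50,0,0.0015,0,0],[50,0,0.0015,0,0],[50,0,0.0015,0,0],[50,0,0.0015,0,0],[50,0,0.0015,0,0],[50,0,0.0015,0,0]]]' | grep -E 'time|pos|force'
python3 -m pendant '[[[50,0,0.001,0,0],[50,0,0.001,0,0]]]' | grep -E 'time|pos|force'
```

```text
time_s: 13.75
tool_pos: [586.9, -12.4, 56.9]
force: [-1.9, -4.2, -1.1]
time_s: 13.95
tool_pos: [586.9, -11.6, 56.9]
force: [-2.6, -5.7, -0.3]
```

```bash
python3 -m pendant '[[[50,0,0.001,0,0],[50,0,0.001,0,0]]]' | grep -E 'time|pos|force'
```

```text
time_s: 14.15
tool_pos: [586.8, -10.9, 56.9]
force: [-1.2, -5.1, -0.6]
```

```bash
python3 -m pendant '[[[50,0,0.001,0,0],[50,0,0,0,0]]]' | grep -E 'pos|force'
python3 -m pendant '[[[50,0,0.001,0,0],[50,0,0,0,0]]]' | grep -E 'pos|force'
```

```text
tool_pos: [586.8, -10.4, 56.9]
force: [-2.0, -3.9, -1.1]
tool_pos: [586.7, -10.0, 56.9]
force: [-1.8, -5.2, -1.1]
```

```bash
python3 -m pendant '[[[50,0,0.001,0,0],[50,0,0,0,0]]]' | grep -E 'pos|force'
```

```text
tool_pos: [586.7, -9.7, 56.9]
force: [-1.7, -4.2, -1.0]
```

```bash
python3 -m pendant '[[[50,0,0.001,0,0],[50,0,0,0,0]]]' | grep -E 'pos|force'
```

```text
tool_pos: [586.7, -9.3, 56.9]
force: [-1.4, -4.4, -1.6]
```

```bash
python3 -m pendant '[[[50,0,0.001,0,0],[50,0,0.001,0,0],[50,0,0,0,0]]]' | grep -E 'pos|force'
```

```text
tool_pos: [586.6, -8.5, 56.9]
force: [-2.2, -5.1, -0.5]
```

```bash
python3 -m pendant '[[[50,0,0.001,0,0],[50,0,0.001,0,0],[50,0,0,0,0]]]' | grep -E 'pos|force'
```

```text
tool_pos: [586.5, -7.7, 56.9]
force: [-1.5, -4.6, -0.5]
```

```bash
python3 -m pendant '[[[50,0,0.001,0,0],[50,0,0,0,0]]]' | grep -E 'time|pos|force'
```

```text
time_s: 15.75
tool_pos: [586.5, -7.3, 56.9]
force: [-1.6, -4.6, -0.9]
```

```bash
python3 -m pendant '[[[50,0,0.001,0,0],[50,0,0.001,0,0],[50,0,0,0,0]]]' | grep -E 'pos|force'
```

```text
tool_pos: [586.4, -6.5, 56.9]
force: [-1.1, -4.6, -0.6]
```

```bash
python3 -m pendant '[[[50,0,0.001,0,0],[50,0,0,0,0]]]' | grep -E 'time|pos|force'
```

```text
time_s: 16.25
tool_pos: [586.4, -6.2, 56.9]
force: [-1.9, -5.5, -1.0]
```

```bash
python3 -m pendant '[[[50,0,0.001,0,0],[50,0,0,0,0]]]' | grep -E 'time|pos|force'
```

```text
time_s: 16.45
tool_pos: [586.4, -5.9, 56.9]
force: [-2.2, -5.6, -1.7]
```

```bash
python3 - <<'E'
from bench import arm
import cv2
c=arm.read_camera("top");cv2.imwrite("pics/s5.png",cv2.resize(c["color"][180:290,255:365,::-1],None,fx=5,fy=5,interpolation=cv2.INTER_CUBIC))
E
```

```text
(no output)
```

View pics/s5.png

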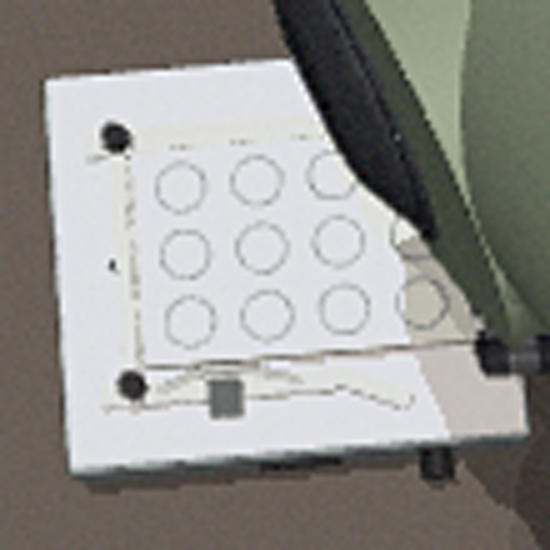

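The tile front (~px 138) is practically at the stop bar (~px 130), and the button's tail now shows behind the bar at (113,265). There is no steep force rise yet, so I continue in small steps.

```bash
python3 -m pendant '[[[50,0,0.001,0,0],[50,0,0,0,0]]]' | grep -E 'time|pos|force'
```

```text
time_s: 16.7
tool_pos: [586.4, -5.8, 56.9]
force: [-1.1, -7.7, -0.4]
```

```bash
python3 -m pendant '[[[50,0,0.0007,0,0],[50,0,0,0,0]]]' | grep -E 'time|pos|force'
```

```text
time_s: 16.9
tool_pos: [586.4, -5.8, 56.9]
force: [-0.7, -9.0, -0.8]
```

```bash
python3 -m pendant '[[[50,0,0.0007,0,0],[50,0,0,0,0]]]' | grep -E 'time|pos|force'
```

```text
time_s: 17.1
tool_pos: [586.4, -5.8, 56.9]
force: [-0.5, -9.0, -0.1]
```

```bash
python3 -m pendant '[[[50,0,0.0007,0,0],[50,0,0,0,0],[50,0,0,0,0]]]' | grep -E 'time|pos|force'
```

```text
time_s: 17.4
tool_pos: [586.4, -5.7, 56.9]
force: [-0.5, -10.5, -0.5]
```

```bash
python3 -m pendant '[[[50,0,0.0007,0,0],[50,0,0,0,0],[50,0,0,0,0]]]' | grep -E 'time|pos|force'
```

```text
time_s: 17.7
tool_pos: [586.4, -5.7, 56.9]
force: [-0.9, -12.6, -0.2]
```

The tile is home: position has stopped at 12.6 N. I back straight off, rise, and move clear for the last look.

```bash
python3 -m pendant '[[[50,0,-0.004,0,0],[50,0,-0.015,0,0],[50,0,-0.03,0,0],[50,0,0,0,0],[50,-0.06,0,0,0],[50,-0.1,0,0,0],[50,-0.1,0,0,0],[50,-0.1,0,0,0],[50,0,-0.1,-0.05,0],[50,0,-0.1,-0.05,0]]]'
python3 -m pendant '[[[50,0,-0.1,-0.05,0],[50,0,-0.1,-0.05,0],[50,0,-0.1,-0.05,0],[50,0,-0.1,-0.05,0],[50,0,-0.1,-0.05,0],[50,0,-0.1,-0.05,0],[50,0,-0.1,-0.05,0],[50,0,0,0,0],[50,0,0,0,0],[50,0,0,0,0]]]'
python3 - <<'E'
from h import *
from bench import arm
c=arm.read_camera("top");c0=dict(np.load("top0.npz"))
for nm,cc in(("now",c),("t0",c0)):
    r,k,W=rect(cc,(405,222) if nm=="now" else (397,222),34,58,40 if nm=="now" else 50);print(nm,"stack rect",r)
    for n,s in(("timer",(406,310)),("capB",(396,146)),("capA",(375,153)),("rack",(228,225))): print(n,np.round(W[s[1],s[0]],0),end=" ")
print(arm.get_state()["time_s"],arm.get_state()["force"])
cv2.imwrite("pics/s6.png",cv2.resize(c["color"][130:320,210:440,::-1],None,fx=3,fy=3,interpolation=cv2.INTER_CUBIC))
E
```

```text
time_s: 18.7
tool_pos: [554.5, -106.7, 202.2]
eef_rot: [0.707, -0.029, 0.706, 0.028]
force: [0.5, -2.2, -0.2]
finger_gap: 50.0
time_s: 19.7
tool_pos: [437.1, -395.6, 200.9]
eef_rot: [0.707, -0.028, 0.706, 0.028]
force: [-0.2, -0.3, -0.4]
finger_gap: 50.3
now stack rect ((592.9711303710938, -84.56195831298828), (79.8925552368164, 119.83390045166016), 5.4015679359436035)
timer [ 433. -101.   16.] capB [733. -85.  61.] capA [719. -46.  63.] rack [581. 219.  83.] t0 stack rect ((593.0506591796875, -83.85614013671875), (79.84803009033203, 120.13436889648438), 5.473752975463867)
timer [ 433. -101.   17.] capB [733. -85.  61.] capA [718. -45.  65.] rack [581. 219.  82.] 19.75 [-0.49955076  0.17384859  0.32750769]
```

View pics/s6.png

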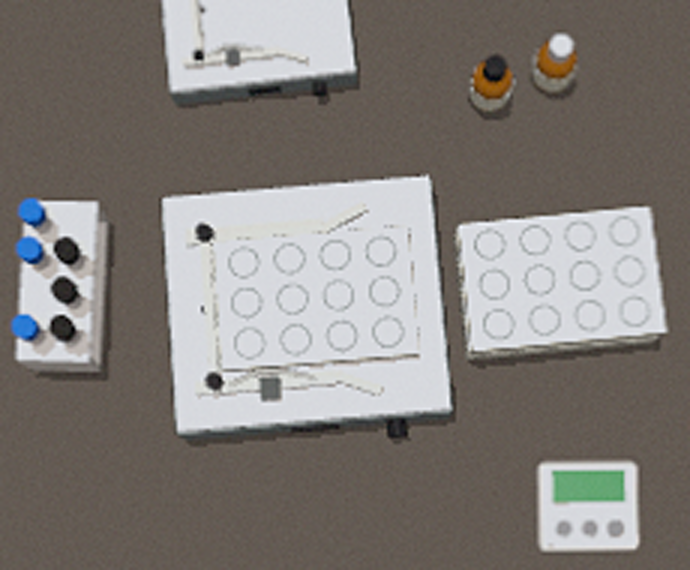

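The tile lies square between the guides against the stop bar (px 212,300), with the button's tail showing at (202,309). The stack, droppers, rack and timer have not moved.

```bash
python3 -c "
from bench import arm
print(arm.sign_off())"
```

```text
the job is handed in; nothing more can be done
None
```

I slid the top tile off the stack with two spread fingertips, across onto the larger box and past the clip until it stopped against the end stop. I then backed off, rose clear and handed the job in after 19.75 s; sign-off gives no verdict.

- **Seating:** the clip drag was a steady 4–5.5 N. At the stop the arm's position stopped changing while the force rose to 12.6 N, under the 25 N limit. The last top picture shows the tile square between the guides and against the stop. The button's tail shows behind the bar, so it looks pressed in. I could not read the button joint directly.
- **Surroundings:** the four-tile stack shifted less than 1 mm between the first and last pictures. The timer, both droppers and the rack stayed within about 2 mm, which is depth noise. The last force reading was about zero, so nothing is touched.
- **Problems:** the bench touch to find the fingertip height peaked at 53 N on the fingertips, harder than I intended. That is under the 120 N wrist limit and it moved nothing. I also typed one wrong-way row, which I cancelled before it ran; the clock confirmed this.

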